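# Undo the swing bolt of the cash drop box

### The arm

A 7-joint arm with a two-finger parallel gripper is mounted at the origin on the work surface. World frame = base frame: x ahead of the robot, y to its left, z up, the work surface at z = 0. Lengths are in m, angles in rad, forces in N, time in s.
With the tool pointing down it reaches from about 0.4 to 0.85 m from the base axis. Payload 4.5 kg.
Tool frame: the origin (TCP) lies where the fingers leave the gripper's body, on its centre line; the fingertips stand 64 mm ahead of it and the grasp point (between the pads) lies 45 mm ahead of it; z points along the fingers, y is the direction in which the jaws open and shut (so a half turn about z gives the same grasp; the last joint's range is limited). The gripper opens to 88 mm and grips with 3 to 60 N. Pads are 18 mm wide; open, the fingers measure 123 mm over their backs; the gripper's body (75 mm by 187 mm) begins 45 mm behind the grasp point.
Start: joints at [-1.112, 0.689, -0.195, 1.565, 0.157, 0.902, -0.215], TCP at [0.258, 0.569, 0.303] pointing down, gripper open.
Joint ranges: [-3.01, 3.01], [-0.46, 2.08], [-1.47, 1.51], [0.13, 2.56], [-1, 4.14], [0.04, 2.09], [-2.66, 2.66]. Speed limits (rad/s): [2.57, 2.57, 3.14, 3.14, 3.14, 3.14, 3.14].

### API

Orientations are given as a unit quaternion [x, y, z, w].
In Python, from plant import monitor, snapshot, workorder, finder gives the robot as it stands.
- The arm moves only by the tool carry_out, never from a script. Its argument "motion" is one flat list of numbers, 6 for each row, row after row: the shift along the tool's x, y, z in cm, then the turn, a rotation vector about the tool's x, y, z in rad. In form: [x, y, z, rx, ry, rz, x, y, z, rx, ry, rz, ...]. A call has 1 to 8 rows; each row shifts and turns the commanded pose from where the row before left it, along the tool's axes as they then stand; what a row does not reach is not made up. A row lasts 1/8 s, in which the tool goes at most 62.5 mm and 10.7 degrees, less where a joint would pass 70% of its speed; a pose out of reach is approached as far as the arm can. A call with a gripper value outside its range is refused whole. "hand" is the finger opening in cm, from 0 to 8.81, set as the call begins (left out, the last holds). The fingers move at their own pace and stop on an object; "grip_force" is the grip in N (left out, the last holds). Time passes only in rows, so rows that do not move let the fingers close. It gives the time, the measured TCP pose, the force and the opening at its end, in the units of the state.
- monitor.get_state(): the state, without advancing time (a new reading comes with each control period).
- snapshot(name): name is "side" or "top" or "wrist"; returns a dict with "frame" (480x640x3 uint8, red, green, blue), "range_z" (480x640 float32, m along the optical axis (not along the pixel's ray), 0 where there is no reading), "fx", "fy", "cx", "cy" (pixels), "rvec" (rotation vector, rad) and "tvec" (3), from world to camera coordinates, as OpenCV has them; the wrist camera has in their place "hand_eye" (4x4, takes a point from camera to tool coordinates, whose origin is the TCP and whose axes are the flange's). Camera axes: x right, y down, z forward; pixel columns grow to the right and rows downward; lengths in m; the calibration is good to about 2 mm. The wrist camera is an equidistant fisheye: a pixel r from the principal point sees the ray r / f radians off the axis. A picture is of the moment at which its call begins: read the wrist's pose just before it.
- workorder.finish_job(): hands the job in, once; it reports no verdict.
Trained networks look in a picture, given as the dict that the camera call returned (one of the last four; its "shot" number tells which), for a name from the list of things; names that differ only in an ending like _2 or _b are one class to them, and where a whole thing is asked for, a point or a joint stands for the part that bears it (a point fixed in the world has none). Each returns a list of dicts, best first, with "p" (0 to 1); they miss things now and then, are a little off and sometimes report something else, mostly with a low value. They report only what shows in the picture. A call takes as long as a camera call. They do not tell look-alikes from the thing itself.
- finder.masks_of(picture, thing): "pixels" (480x640 bool, what is visible of it) and "extent" ([left, top, right, bottom] in pixels, round what is visible of it).
The state is a dict: "clock": time; "q": joint angles; "qd": joint speeds; "joint_torque": joint torques, N m; "tool_pos": TCP position; "eef_rot": TCP orientation; "contact_force": force on the tool from outside, world axes, zero at the start; "moment": the same for the moment, N m; "opening": opening from 0.0 (shut) to 1.0 (fully open).
Only numpy, scipy, OpenCV 4.12 (cv2) and the standard library are available. Lean on these libraries where they do the work, as an engineer would, in place of code of your own. Each camera call takes 0.05 s, during which the arm holds its last target. There are 200 camera calls.

### The job

Undo the lid clamp of the cash drop box on the counter: unscrew the wing nut far enough that its flange clears the lips of the slotted lug, swing the bolt out of the lug without forcing it against the lips, and press it gently down into the spring clip in front of the box until it snaps fully home. Leave the bolt in the clip and do not disturb the other things on the counter.

Things in the scene. Friction and masses are not known exactly. Their poses are not given: they have to be found in the camera images.
- box: Dark steel cash drop box, screwed down, 178 x 248 mm, lid top 104 mm high. Origin on the counter right under the swing bolt's pivot, in front of the box: z up, -x points away from the box front (the way the bolt swings out), +x to the box, y along its front. Pivot: a level pin along y, 50 mm above the origin. Front face at x = +24 mm.
- lug (a point): Steel lug that juts from the lid edge over the pivot, a slot open towards the box's -x. This point: rod axis when upright, on the lug's top face, 110 mm above the counter; axes as the box. Two prongs 12 mm wide either side of the 10 mm slot (y = 5 to 17 mm each way), to x = -14.5 mm; at their ends (x = -10.5 to -14.5 mm) lips rise 2.5 mm above the top face and hold the flange.
- rod: Straight steel rod of the hinged eyebolt, 8 mm thick; origin on the pivot, z along the rod to its free end 125 mm away. Upright in the slot at the start. It turns on the pivot with a little friction (about 2 N at its free end) and stays where it is left. It carries the flange and the wing nut.
- bolt_tip (a point): Centre of the rod's free end, 125 mm from the pivot.
- clip_point (a point): Point on the rod's axis, 48 mm from the pivot: the part that goes into the clip.
- wing_nut (a point): Brass wing nut. Point on the rod's axis at the underside of its flange (disc 18 mm across, 4 mm thick, moves with the nut but does not turn); z along the rod to its free end, x along the wings. Hub 17 mm across, up to 9 mm above the point; wings 10 mm thick, to 23 mm either side, 8 to 30 mm above the point. The rod sticks out between them. Tight: 60 mm from the pivot.
- nut (a joint): Turn of the wing nut in rad, 0 = tight, growing counter-clockwise seen from the rod's free end (unscrewing), end stop at 3.9. Very coarse thread: 12 mm a turn, it rises 1.9 mm per rad. Needs about 0.12 N m. As the flange dips when the bolt tilts, it clears the lips only from about 1.8 rad; 2.2 to 3.2 is comfortable.
- bolt (a joint): Swing of the eyebolt in rad: 0 = upright in the lug, pi/2 = level, pointing out in front of the box. With the nut still tight it catches on the lips within 0.1 rad; it is clear of the lug from 0.6.
- clip: Post of the spring clip, fixed, 48 mm in front of the pivot; origin on the counter, axes as the box. The clip head on it is set differently each time: a rod fully home lies with its axis 46.5 to 53.5 mm above the counter, near level. So feel for it. Pressing the rod down between the jaws takes about 6 to 10 N at its free end; it then drops 5 mm onto a hard floor. Over 50 N of rod on clip (20 N at the free end) bends it.
- terminal: Black card terminal, loose, 150 x 90 x 35 mm, origin under its middle. Leave alone.
- tape_roll: Roll of clear tape lying flat, 90 mm across, 25 mm high. Leave alone.
- mug: White mug, 76 mm across, 90 mm high. Leave alone.
- jaw_a (a joint): One of the two spring jaws at the top of the clip head (4.4 mm apart, 5.5 mm above the axis of a rod that is home): how far it is pushed aside in m. 0 = closed (clip empty, or rod fully home below the jaws), up to 0.0018 while the 8 mm rod passes.
- jaw_b (a joint): The other jaw, the same.
There are look-alikes about, which are no part of the job. What is meant by the clip is not brown or turquoise, and is the larger of those in its own colour.

How it is judged:
On the way, in this order (a step that is already met when the one before it is completed fails the run):
1. the wing nut is unscrewed by more than 1.2 rad while the bolt still stands in the lug (value of joint nut above 1.2 rad and value of joint bolt below 0.2 rad), for 0.1 s.
2. the bolt is swung out, clear of the lug (value of joint bolt above 0.6 rad), for 0.1 s.
At the end, for the whole second after the job is handed in: The rod has snapped home in the clip: it lies near level (swing above 1.456 rad) with both jaws closed again above it (each within 0.5 mm of closed), at rest (under 0.1 rad/s), and the wing nut is still unscrewed by more than 1.2 rad (value of joint bolt above 1.456 rad and value of joint each of jaw_a, jaw_b below 0.0005 m and value of joint nut above 1.2 rad and angular speed of rod below 0.1 rad/s); the robot touches nothing.
It fails at once if the bolt (its flange) is forced against the lips of the lug with more than 20 N (contact force between rod and box above 20 N).
It fails at once if the rod is pressed on the clip with more than 50 N (contact force between rod and clip above 50 N).
It fails at once if the card terminal, tape roll or mug is moved by more than 15 mm (distance of any of terminal, tape_roll, mug from where it was at the start of the episode above 0.015 m).
It also fails if it takes over 67 s, if anything falls off the work surface, if the arm or the gripper's body presses on something with over 40 N, if the wrist force passes 120 N, or if a joint passes its speed limit or range.

## Working session

There is one attempt and no reset: what is moved stays moved. The work goes in short steps, Python scripts to look and compute and a tool call to move; the robot and the scene stay as the last step left them, time stands still between calls to the robot, and variables do not carry over. Pictures are saved under pics/ and viewed, about 8 in all and at most 12, crops included, and the job is handed in when it is done.

Besides the shell and the picture viewer there is one more tool, called after "Request:" as name(argument=value, ...), one argument or row to a line, values as JSON. carry_out: Moves the arm, as the interface text tells. Its arguments: {"type":"object","properties":{"motion":{"type":"array"},"hand":{"type":"number"},"grip_force":{"type":"number"}},"required":["motion"]}

```bash
mkdir -p pics; ls; cat > h.py <<'E'
import numpy as np, cv2
from scipy.spatial.transform import Rotation as R
from plant import monitor, snapshot, workorder, finder
def save(p,n,box=None,s=1):
    im=p['frame'][:,:,::-1]
    if box: im=im[box[1]:box[3],box[0]:box[2]]
    cv2.imwrite('pics/'+n,cv2.resize(im,None,fx=s,fy=s,interpolation=cv2.INTER_CUBIC))
def world(p,mask=None):
    v,u=np.nonzero(mask & (p['range_z']>0)); z=p['range_z'][v,u]
    c=np.c_[(u-p['cx'])/p['fx']*z,(v-p['cy'])/p['fy']*z,z]
    Rm=cv2.Rodrigues(np.array(p['rvec'],float))[0]
    return (c-np.array(p['tvec']).ravel())@Rm, u, v
E
python3 - <<'E'
from h import *
s=monitor.get_state(); print(s)
a=snapshot('side'); b=snapshot('top')
save(a,'side0.png'); save(b,'top0.png')
for n,p in(('side',a),('top',b)):
    for t in ['box','clip','rod','wing_nut','terminal','mug','tape_roll']:
        for d in finder.masks_of(p,t)[:4]:
            w,_,_=world(p,d['pixels'])
            print(n,t,round(d['p'],2),d['extent'],np.round(np.median(w,0),3) if len(w) else '',np.round(np.percentile(w,[2,98],axis=0),3).tolist() if len(w) else '')
E
```

```text
pics
{'clock': 0.0, 'q': array([-1.11219662,  0.69002229, -0.19450776,  1.56636666,  0.157284  ,
        0.90247418, -0.21510778]), 'qd': array([ 0.0003369 ,  0.00020564,  0.00090897, -0.00158314, -0.0001822 ,
       -0.0005536 ,  0.00049237]), 'joint_torque': array([-4.43643739e-04, -5.27554500e+01, -1.26628183e+00, -1.53425664e+01,
       -5.25089842e-02,  6.69407294e-03,  1.65376450e-04]), 'tool_pos': array([0.25740739, 0.56895678, 0.30187982]), 'eef_rot': array([ 2.10774719e-01,  9.77534211e-01, -9.30180282e-04, -1.38326078e-04]), 'contact_force': array([-0.73755223,  0.60220578,  0.17177716]), 'moment': array([-0.02117887, -0.02320362, -0.04644208]), 'opening': 1.0008207961950617}
side box 0.87 [147.2, 346.4, 373.8, 480.0] [0.483 0.164 0.105] [[0.357, 0.063, 0.103], [0.595, 0.252, 0.113]]
side clip 0.81 [183.9, 288.0, 213.6, 322.8] [ 0.712 -0.006  0.004] [[0.682, -0.027, 0.001], [0.732, 0.012, 0.04]]
side clip 0.7 [247.0, 286.7, 282.8, 334.7] [ 0.597 -0.04   0.006] [[0.553, -0.061, 0.001], [0.626, -0.012, 0.06]]
side clip 0.65 [129.6, 360.1, 148.3, 400.4] [0.732 0.152 0.005] [[0
[... 1604 characters left out ...]
 0.131, 0.176]]
top wing_nut 0.75 [180.2, 236.1, 198.4, 262.8] [0.564 0.12  0.138] [[0.547, 0.11, 0.115], [0.588, 0.131, 0.143]]
top terminal 0.78 [357.1, 192.7, 409.5, 268.2] [ 0.629 -0.251  0.035] [[0.56, -0.297, 0.022], [0.704, -0.205, 0.041]]
top mug 0.89 [452.4, 264.4, 508.6, 315.6] [ 0.508 -0.453  0.033] [[0.464, -0.485, 0.0], [0.542, -0.398, 0.092]]
top mug 0.43 [182.2, 235.3, 199.0, 261.0] [0.564 0.12  0.138] [[0.547, 0.11, 0.113], [0.588, 0.133, 0.143]]
top tape_roll 0.68 [359.4, 325.5, 404.6, 370.4] [ 0.392 -0.255  0.025] [[0.353, -0.293, 0.019], [0.434, -0.211, 0.03]]
top tape_roll 0.62 [203.6, 228.8, 227.8, 266.6] [0.598 0.101 0.006] [[0.552, 0.08, -0.001], [0.621, 0.122, 0.064]]
```

```bash
python3 - <<'E'
import cv2,numpy as np
a=cv2.imread('pics/side0.png');b=cv2.imread('pics/top0.png')
A=cv2.resize(a[240:480,110:430],(800,600),interpolation=cv2.INTER_CUBIC);B=cv2.resize(b[150:375,60:360],(800,600),interpolation=cv2.INTER_CUBIC)
cv2.imwrite('pics/a.png',A);cv2.imwrite('pics/b.png',B)
E
```

```text
(no output)
```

View pics/a.png

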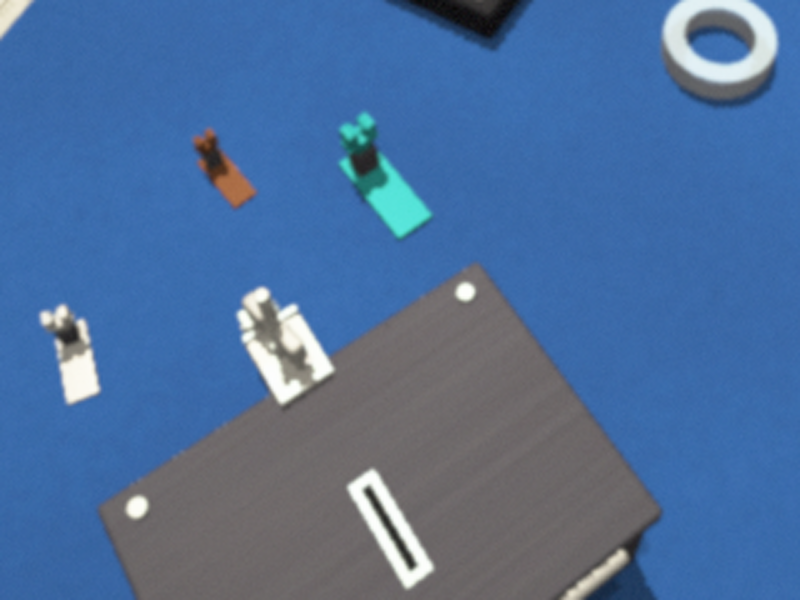

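View pics/b.png

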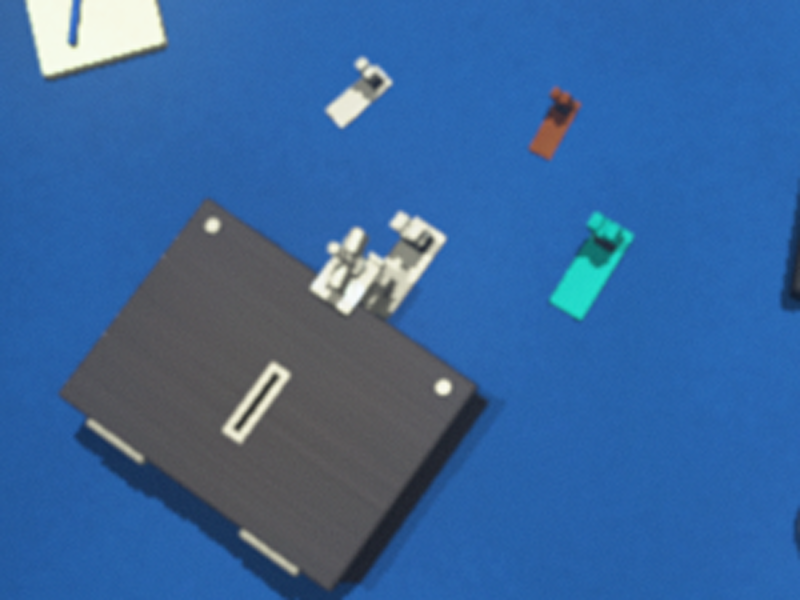

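The clip must be the large white one right in front of the lug, at top crop (415,240) and side crop (265,310). The look-alikes are the small white one (top crop 365,85), the brown one (560,115) and the turquoise one (600,245). Next I'll measure the box axes and the rod.

```bash
python3 - <<'E'
from h import *
for n in ('top','side'):
    p=snapshot(n)
    w,_,_=world(p,np.ones((480,640),bool))
    near=(np.hypot(w[:,0]-.475,w[:,1]-.171)<.17)
    lid=w[near&(abs(w[:,2]-.104)<.004)]
    r=cv2.minAreaRect(lid[:,:2].astype(np.float32)); print(n,'rect',r, len(lid))
    c=np.array(r[0]); pts=cv2.boxPoints(r)
    e=[pts[1]-pts[0],pts[2]-pts[1]]; e.sort(key=np.linalg.norm)
    out=e[0]/np.linalg.norm(e[0]); out*=np.sign(out@(np.array([.57,.12])-c))
    lat=np.array([-out[1],out[0]])
    print('out',out,'yaw out',np.degrees(np.arctan2(out[1],out[0])))
    o=c+out*(.089+.024); print('front centre + 24mm',o)
    for lo,hi in((.17,.182),(.13,.148),(.118,.13),(.108,.1145),(.05,.07)):
        m=(np.hypot(*(w[:,:2]-[.575,.115]).T)<.07)&(w[:,2]>lo)&(w[:,2]<hi)
        q=w[m]; l=np.c_[(q[:,:2]-o)@out,(q[:,:2]-o)@lat,q[:,2]]
        if len(l): print(lo,hi,len(l),'med',np.round(np.median(l,0),4),'rng',np.round(np.percentile(l,[3,97],axis=0),4).tolist(), 'w',np.round(q.mean(0),4))
E
```

```text
top rect ((0.48977622389793396, 0.1730400025844574), (0.24977326393127441, 0.2127862125635147), 56.3394660949707) 10716
out [ 0.8323361  -0.55427116] yaw out -33.66053
front centre + 24mm [0.58383021 0.11040736]
0.17 0.182 17 med [-0.0178  0.0002  0.1745] rng [[-0.0212, -0.0032, 0.1707], [-0.015, 0.0042, 0.1797]] w [0.5688 0.1205 0.1746]
0.13 0.148 130 med [-0.0186 -0.0005  0.139 ] rng [[-0.039, -0.0074, 0.1315], [0.0027, 0.0075, 0.1455]] w [0.5681 0.1204 0.1388]
0.118 0.13 49 med [-0.0177 -0.0033  0.124 ] rng [[-0.0393, -0.0083, 0.1184], [0.0021, 0.0016, 0.1294]] w [0.5676 0.1172 0.1239]
0.108 0.1145 260 med [-0.0386 -0.0066  0.1103] rng [[-0.0734, -0.0405, 0.1082], [-0.0063, 0.0302, 0.114]] w [0.5513 0.1276 0.1106]
0.05 0.07 159 med [-0.0111 -0.0092  0.0603] rng [[-0.0355, -0.0159, 0.0506], [0.035, 0.0109, 0.0661]] w [0.5816 0.1046 0.0594]
side rect ((0.4820570647716522, 0.18242916464805603), (0.24942749738693237, 0.1917804479598999), 55.84785842895508) 18239
out [ 0.8275498 -0.5613923] yaw out -34.152138
front centre + 24mm [0.5755702  0.11899184]
0.17 0.182 39 med [-0.0091  0.0013  0.1753] rng [[-0.0115, -0.0022, 0.1713], [-0.0051, 0.0051, 0.1775]] w [0.569 0.125 0.175]
0.13 0.148 194 med [-0.0167  0.0012  0.1408] rng [[-0.0302, -0.0066, 0.132], [0.0113, 0.0091, 0.1458]] w [0.5651 0.1277 0.14  ]
0.118 0.13 68 med [-0.0111  0.0053  0.1236] rng [[-0.0304, -0.0063, 0.1194], [0.0053, 0.0096, 0.1295]] w [0.5655 0.1301 0.124 ]
0.108 0.1145 565 med [-0.0243  0.0046  0.1113] rng [[-0.0401, -0.0151, 0.1085], [0.0044, 0.0177, 0.1139]] w [0.559  0.1332 0.1113]
0.05 0.07 38 med [0.0371 0.0105 0.0613] rng [[-0.0077, -0.009, 0.0535], [0.0458, 0.0181, 0.0647]] w [0.6098 0.1068 0.0607]
```

Request:
carry_out(
  motion=[-4.7,-2.8,0,0,0,0,-4.7,-2.8,0,0,0,0,-4.7,-2.8,0,0,0,0,-4.7,-2.8,0,0,0,0,-4.7,-2.8,0,0,0,0,-4.7,-2.8,0,0,0,0,-4.7,-2.8,0,0,0,0,-4.7,-2.8,0,0,0,0],
)

```text
clock: 1.9
tool_pos: [0.5088, 0.209, 0.3029]
eef_rot: [0.211, 0.978, 0.0, 0.0]
contact_force: [0.2, 0.6, -0.3]
opening: 0.999
```

```bash
cat >> h.py <<'E'
def st(show=True):
    s=monitor.get_state(); 
    if show: print('t',round(s['clock'],2),'q',np.round(s['q'],2),'p',np.round(s['tool_pos'],4),'F',np.round(s['contact_force'],1),'M',np.round(s['moment'],2),'op',round(s['opening'],3))
    T=np.eye(4);T[:3,:3]=R.from_quat(s['eef_rot']).as_matrix();T[:3,3]=s['tool_pos'];return T
def go(xyz,Rt,T=None,n=8):
    "tool-axes shift [cm] to world xyz, and rotvec to reach Rt"
    T=st() if T is None else T
    print('shift cm',np.round(T[:3,:3].T@(np.array(xyz)-T[:3,3])*100,2),'rotvec',np.round((R.from_matrix(T[:3,:3]).inv()*R.from_matrix(Rt)).as_rotvec(),3))
def down(yaw_y):
    "tool down, y axis at yaw"
    y=np.array([np.cos(yaw_y),np.sin(yaw_y),0]);z=np.array([0,0,-1.]);return np.c_[np.cross(y,z),y,z]
E
python3 - <<'E'
from h import *
go([.569,.122,.30],down(np.radians(56)));go([.569,.122,.30],down(np.radians(236)))
E
```

```text
t 1.9 q [-0.32  0.59 -0.25  1.79  0.2   0.78  0.48] p [0.5088 0.209  0.3029] F [ 0.2  0.6 -0.3] M [ 0.05 -0.04 -0.04] op 0.999
shift cm [-9.07 -5.45  0.29] rotvec [0.001 0.    0.169]
t 1.9 q [-0.32  0.59 -0.25  1.79  0.2   0.78  0.48] p [0.5088 0.209  0.3029] F [ 0.2  0.6 -0.3] M [ 0.05 -0.04 -0.04] op 0.999
shift cm [-9.07 -5.45  0.29] rotvec [-0.000e+00  1.000e-03 -2.973e+00]
```

Request:
carry_out(
  motion=[-4.5,-2.7,0,0,0,0,-4.5,-2.7,0,0,0,0,0,0,0,0,0,0.17,0,0,0,0,0,0,0,0,0,0,0,0],
)

```text
clock: 2.52
tool_pos: [0.5672, 0.1253, 0.3028]
eef_rot: [0.291, 0.957, 0.0, -0.0]
contact_force: [1.2, 0.5, 0.2]
opening: 0.998
```

```bash
python3 - <<'E'
from h import *
T=st();p=snapshot('wrist')
np.savez('w1.npz',T=T,**{k:np.array(v) for k,v in p.items()})
print(p['fx'],p['cx'],p['cy'],np.round(p['hand_eye'],3).tolist())
save(p,'w1.png')
for t in ['wing_nut','rod','clip']:
    for d in finder.masks_of(p,t)[:3]: print(t,round(d['p'],2),d['extent'])
E
```

```text
t 2.52 q [-0.17  0.63 -0.21  1.7   0.17  0.83  0.52] p [0.5672 0.1253 0.3028] F [1.2 0.5 0.2] M [-0.05  0.01  0.02] op 0.998
371.64829954431775 322.97269619779547 237.34517676924239 [[-0.0, -0.959, -0.284, 0.073], [1.0, -0.0, 0.0, 0.0], [-0.0, -0.284, 0.959, -0.082], [0.0, 0.0, 0.0, 1.0]]
wing_nut 0.98 [304.7, 204.2, 334.4, 271.4]
rod 0.84 [308.2, 204.0, 332.2, 270.1]
clip 0.66 [200.1, 261.2, 238.2, 340.6]
clip 0.65 [285.9, 331.8, 304.4, 353.7]
clip 0.6 [403.2, 278.7, 428.4, 334.6]
```

View pics/w1.png

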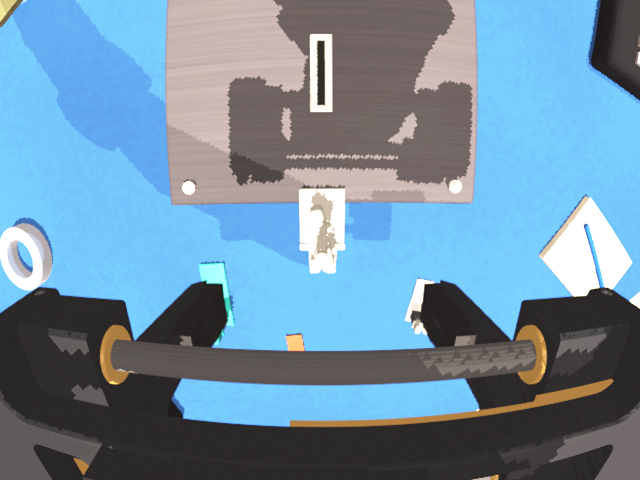

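```bash
cat >> h.py <<'E'
def wristpts(p,mask):
    v,u=np.nonzero(mask&(np.array(p['range_z'])>0)); z=np.array(p['range_z'])[v,u]
    f=float(p['fx']);dx=(u-float(p['cx']))/f;dy=(v-float(p['cy']))/f;r=np.hypot(dx,dy)+1e-9
    k=np.tan(r)/r*z; c=np.c_[dx*k,dy*k,z,np.ones(len(z))]
    return (c@np.array(p['hand_eye']).T)[:,:3],u,v
E
python3 - <<'E'
from h import *
d=np.load('w1.npz');T=d['T'];m=np.zeros((480,640),bool);m[185:285,285:360]=1
t,u,v=wristpts(d,m);h=(T[:3,:3]@t.T).T[:,2]+T[2,3]
for lo,hi in((.165,.185),(.136,.145),(.118,.136),(.112,.118),(.107,.112),(.055,.07)):
    k=(h>lo)&(h<hi); q=t[k]
    if k.any(): print(lo,k.sum(),'x',np.round(np.percentile(q[:,0],[2,50,98]),4),'y',np.round(np.percentile(q[:,1],[2,50,98]),4),'h',np.round(np.median(h[k]),4))
lid=np.zeros((480,640),bool);lid[195:210,190:460]=1
t,u,v=wristpts(d,lid);h=(T[:3,:3]@t.T).T[:,2]+T[2,3];k=abs(h-.104)<.003
e=[t[k&(abs(t[:,1]-y)<.006),0].min() for y in(-.06,-.04,.04,.06)];print('lid front x',e)
E
```

```text
0.165 187 x [-0.0059 -0.0013  0.0013] y [-0.0046 -0.0009  0.0033] h 0.1745
0.136 572 x [-0.0234  0.0065  0.0192] y [-0.0087 -0.0018  0.0073] h 0.1398
0.118 229 x [-0.0193 -0.001   0.0197] y [-0.0088  0.0024  0.0077] h 0.1239
0.112 155 x [-0.0175 -0.0149  0.0053] y [-0.0173  0.0032  0.0164] h 0.1128
0.107 1844 x [-0.014   0.0128  0.0289] y [-0.0175  0.0025  0.0158] h 0.1101
0.055 127 x [-0.0564 -0.0516 -0.045 ] y [-0.0119 -0.0081  0.0101] h 0.0611
lid front x [np.float64(0.016820134209927437), np.float64(0.01660263904021326), np.float64(0.017706896516085972), np.float64(0.017645011341765986)]
```

```bash
python3 - <<'E'
from h import *
d=np.load('w1.npz');T=d['T'];m=np.zeros((480,640),bool);m[185:285,285:360]=1
t,u,v=wristpts(d,m);h=(T[:3,:3]@t.T).T[:,2]+T[2,3]
q=t[(h>.137)&(h<.143)]
for a in np.arange(-.024,.022,.004):
    k=(q[:,0]>a)&(q[:,0]<a+.004)
    if k.sum()>3: print(round(a+.002,3),k.sum(),np.round(np.percentile(q[k,1],[5,50,95]),4))
r=cv2.minAreaRect((q[:,:2]*1000).astype(np.float32));print(r)
E
```

```text
-0.022 69 [-0.0012  0.0031  0.008 ]
-0.018 45 [0.0004 0.0051 0.0079]
-0.014 21 [0.0038 0.0051 0.0066]
-0.01 13 [0.0044 0.0051 0.0059]
-0.006 4 [0.0037 0.0041 0.0044]
-0.002 9 [-0.0046 -0.0038  0.003 ]
0.002 54 [-0.0066 -0.0025  0.0016]
0.006 81 [-0.0073 -0.0025  0.0016]
0.01 90 [-0.0079 -0.0035  0.0009]
0.014 82 [-0.0092 -0.0045  0.0002]
0.018 76 [-0.0086 -0.0045 -0.0011]
((-2.340627670288086, -0.8151397705078125), (10.327095985412598, 44.880767822265625), 77.30557250976562)
```

Request:
carry_out(
  motion=[-0.23,-0.08,0,0,0,0.182,0,0,0,0,0,0.182,0,0,0,0,0,0.182,0,0,0,0,0,0.182,0,0,0,0,0,0.182,0,0,0,0,0,0.182,0,0,0,0,0,0.182,0,0,0,0,0,0.182],
)

```text
clock: 3.72
tool_pos: [0.5688, 0.1227, 0.3027]
eef_rot: [0.856, 0.517, 0.0, -0.0]
contact_force: [-0.2, -0.3, 0.0]
opening: 1.0
```

Request:
carry_out(
  motion=[0,0,1,0,0,0.183,0,0,1,0,0,0.183,0,0,1,0,0,0.183,0,0,1,0,0,0.183,0,0,1,0,0,0.183,0,0,0,0,0,0.183,0,0,0,0,0,0.183,0,0,0,0,0,0.183],
)

```text
clock: 4.72
tool_pos: [0.5688, 0.1229, 0.2526]
eef_rot: [0.982, -0.188, -0.0, -0.0]
contact_force: [0.4, 0.6, -0.3]
opening: 1.0
```

```bash
python3 - <<'E'
from h import *
T=st();d=snapshot('wrist');save(d,'w2.png')
m=np.zeros((480,640),bool);m[100:420,240:400]=1
t,u,v=wristpts(d,m);h=(T[:3,:3]@t.T).T[:,2]+T[2,3]
k=(h>.137)&(h<.143)&(np.hypot(t[:,0],t[:,1])<.035);q=t[k]
print(k.sum(),cv2.minAreaRect((q[:,:2]*1000).astype(np.float32)))
k=(h>.165)&(h<.182)&(np.hypot(t[:,0],t[:,1])<.02);print('tip',k.sum(),np.round(np.percentile(t[k],[2,50,98],axis=0),4)[:, :2])
E
```

```text
t 4.72 q [-0.63  0.78  0.62  1.77 -0.62  0.79 -1.65] p [0.5688 0.1229 0.2526] F [ 0.4  0.6 -0.3] M [ 0.01  0.16 -0.04] op 1.0
613 ((0.7717685699462891, -0.006740570068359375), (45.88956069946289, 9.324237823486328), 0.34760087728500366)
tip 322 [[-0.0026 -0.004 ]
 [ 0.0021 -0.0001]
 [ 0.0045  0.0037]]
```

Request:
carry_out(
  motion=[0.08,0,2,0,0,0,0,0,2,0,0,0,0,0,1.6,0,0,0,0,0,1,0,0,0,0,0,0,0,0,0],
)

```text
clock: 5.4
tool_pos: [0.5695, 0.1219, 0.1862]
eef_rot: [0.983, -0.185, -0.001, 0.0]
contact_force: [-0.0, 0.2, 0.2]
opening: 1.001
```

Request:
carry_out(
  motion=[0,0,0,0,0,0,0,0,0,0,0,0,0,0,0,0,0,0,0,0,0,0,0,0,0,0,0,0,0,0,0,0,0,0,0,0],
  hand=0.4,
  grip_force=5,
)

```text
clock: 6.15
tool_pos: [0.5698, 0.1219, 0.1867]
eef_rot: [0.983, -0.185, 0.0, -0.0]
contact_force: [-0.3, 0.2, -0.7]
opening: 0.343
```

```bash
python3 -c "
from h import *
st()"
```

```text
t 6.15 q [-0.58  0.87  0.54  1.82 -0.69  0.65 -1.58] p [0.5698 0.1219 0.1867] F [-0.3  0.2 -0.7] M [0.03 0.18 0.02] op 0.343
```

Still closing slowly, so I'll continue.

Request:
carry_out(
  motion=[0,0,0,0,0,0,0,0,0,0,0,0,0,0,0,0,0,0,0,0,0,0,0,0,0,0,0,0,0,0],
)

```text
clock: 6.78
tool_pos: [0.57, 0.1224, 0.1868]
eef_rot: [0.983, -0.185, 0.0, -0.0]
contact_force: [1.2, 2.6, -0.1]
opening: 0.108
```

Request:
carry_out(
  motion=[0,0,0,0,0,0,0,0,0,0,0,0,0,0,0,0,0,0],
  grip_force=35,
)

```text
clock: 7.15
tool_pos: [0.5699, 0.1223, 0.1868]
eef_rot: [0.983, -0.185, 0.0, -0.0]
contact_force: [1.2, 3.0, -0.2]
opening: 0.108
```

```bash
python3 -c "
from h import *
st()"
```

```text
t 7.15 q [-0.58  0.87  0.53  1.82 -0.69  0.65 -1.58] p [0.5699 0.1223 0.1868] F [ 1.2  3.  -0.2] M [ 0.67 -0.1  -0.  ] op 0.108
```

Request:
carry_out(
  motion=[0,0,-0.03,0,0,-0.15,0,0,-0.03,0,0,-0.15,0,0,-0.03,0,0,-0.15,0,0,-0.03,0,0,-0.15,0,0,-0.03,0,0,-0.15,0,0,-0.03,0,0,-0.15,0,0,-0.03,0,0,-0.15],
)

```text
clock: 8.02
tool_pos: [0.5699, 0.1236, 0.1888]
eef_rot: [0.942, 0.335, 0.001, -0.001]
contact_force: [-0.1, 5.7, 0.3]
opening: 0.106
```

```bash
python3 -c "
from h import *
st()"
```

```text
t 8.03 q [-0.44  0.81  0.25  1.81 -0.35  0.57 -0.85] p [0.5699 0.1236 0.1888] F [-0.1  5.7  0.3] M [ 1.21  0.02 -0.12] op 0.106
```

Request:
carry_out(
  motion=[0.09,-0.12,-0.03,0,0,-0.17,0,0,-0.03,0,0,-0.18,0,0,-0.035,0,0,-0.18,0,0,-0.035,0,0,-0.18,0,0,-0.035,0,0,-0.18,0,0,-0.035,0,0,-0.18,0,0,-0.035,0,0,-0.18,0,0,-0.035,0,0,-0.18],
)

```text
clock: 9.02
tool_pos: [0.5687, 0.1239, 0.1914]
eef_rot: [0.492, 0.871, -0.0, -0.001]
contact_force: [-1.9, 4.3, 1.3]
opening: 0.107
```

```bash
python3 -c "
from h import *
T=st();print(np.round(T[:3,:3],3))
d=snapshot('wrist');save(d,'w3.png')"
```

```text
t 9.03 q [-0.22  0.78 -0.13  1.79  0.17  0.57  0.09] p [0.5687 0.1239 0.1914] F [-1.9  4.3  1.3] M [ 0.78  0.56 -0.14] op 0.107
[[-0.516  0.857 -0.002]
 [ 0.857  0.516  0.001]
 [ 0.001 -0.001 -1.   ]]
```

View pics/w3.png

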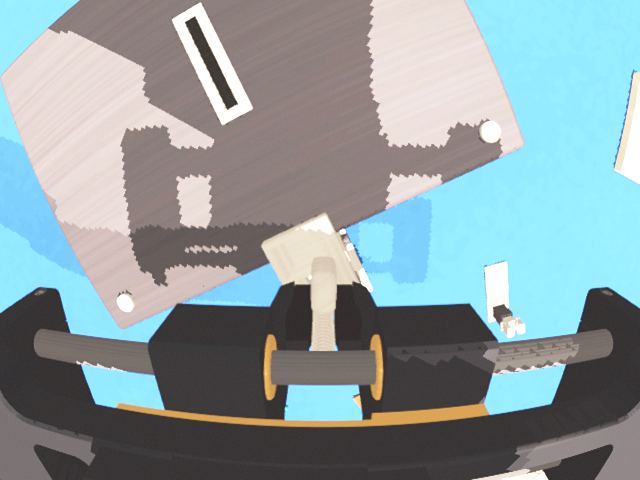

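Request:
carry_out(
  motion=[0,0,0,0,0,0,0,0,0,0,0,0,0,0,0,0,0,0,0,0,0,0,0,0,0,0,-2,0,0,0,0,0,-2.5,0,0,0,0,0,-2.5,0,0,0,0,0,0,0,0,0],
  hand=4,
)

```text
clock: 10.07
tool_pos: [0.5707, 0.1236, 0.2631]
eef_rot: [0.495, 0.869, 0.001, 0.001]
contact_force: [0.2, 0.3, -0.5]
opening: 0.457
```

Request:
carry_out(
  motion=[0,0,0,0,0,-0.146,0,0,0,0,0,-0.145,0,0,0,0,0,-0.145,2.5,0,0,0,0,0,0,0,0,0,0,0],
  hand=0,
)

```text
clock: 10.7
tool_pos: [0.5474, 0.1385, 0.2605]
eef_rot: [0.294, 0.956, -0.0, -0.001]
contact_force: [0.8, 0.3, -0.6]
opening: 0.003
```

```bash
python3 - <<'E'
from h import *
T=st();go([.5508,.1363,.23],down(np.radians(56.1)),T)
print(np.round(T[:3,:3],3))
d=snapshot('wrist');save(d,'w4.png')
m=np.zeros((480,640),bool);m[100:420,240:400]=1
t,u,v=wristpts(d,m);w=(T[:3,:3]@t.T).T+T[:3,3];h=w[:,2]
for lo,hi in((.137,.150),(.165,.185)):
    k=(h>lo)&(h<hi)&(np.hypot(w[:,0]-.569,w[:,1]-.123)<.03)
    q=t[k]; 
    if k.any(): print(k.sum(),cv2.minAreaRect((q[:,:2]*1000).astype(np.float32)),np.median(h[k]),np.median(w[k],0))
E
```

```text
t 10.7 q [-0.17  0.67 -0.27  1.79  0.26  0.72  0.4 ] p [0.5474 0.1385 0.2605] F [ 0.8  0.3 -0.6] M [ 0.   -0.01  0.04] op 0.003
shift cm [-0.41  0.01  3.05] rotvec [-0.002 -0.003 -0.005]
[[-0.827  0.561 -0.003]
 [ 0.561  0.827  0.   ]
 [ 0.003 -0.002 -1.   ]]
280 ((-12.58173942565918, 6.38224458694458), (13.350285530090332, 10.233298301696777), 23.604793548583984) 0.14415972684640987 [0.55879434 0.13882649 0.14415973]
```

Request:
carry_out(
  motion=[0,0,1.5,0,0,0,0,0,1.5,0,0,0,-0.9,0,0,0,0,0,-0.5,0,0,0,0,0,-0.5,0,0,0,0,0,-0.5,0,0.03,0,0,0,-0.4,0,0.04,0,0,0],
)

```text
clock: 11.62
tool_pos: [0.5724, 0.1216, 0.2309]
eef_rot: [0.295, 0.956, 0.0, -0.0]
contact_force: [-0.8, 0.9, -1.3]
opening: 0.003
```

```bash
python3 - <<'E'
from h import *
T=st();d=snapshot('wrist');save(d,'w5.png')
E
```

```text
t 11.62 q [-0.14  0.74 -0.26  1.76  0.28  0.69  0.42] p [0.5724 0.1216 0.2309] F [-0.8  0.9 -1.3] M [ 0.15  0.33 -0.07] op 0.003
```

View pics/w5.png

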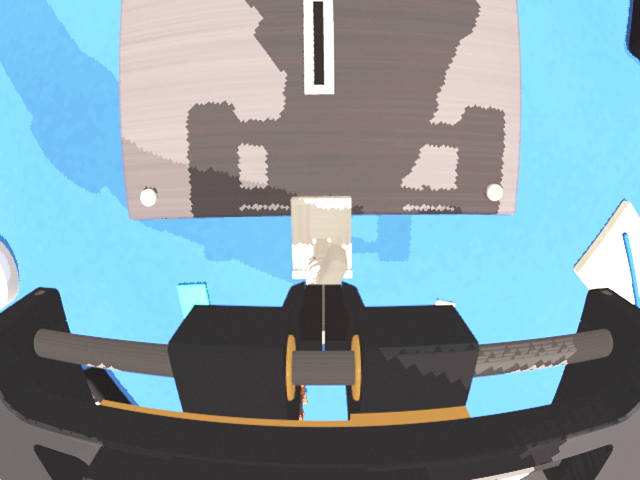

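Request:
carry_out(
  motion=[-0.6,0,0.15,0,0,0,-0.6,0,0.2,0,0,0,-0.6,0,0.15,0,0,0,0,0,0,0,0,0],
)

```text
clock: 12.18
tool_pos: [0.5879, 0.1111, 0.2257]
eef_rot: [0.295, 0.955, 0.0, 0.001]
contact_force: [-0.8, 0.4, 0.1]
opening: 0.001
```

Request:
carry_out(
  motion=[-0.7,0,0.27,0,0,0,-0.7,0,0.27,0,0,0,-0.7,0,0.27,0,0,0,-0.65,0,0.41,0,0,0,-0.65,0,0.41,0,0,0,-0.65,0,0.41,0,0,0,0,0,0,0,0,0],
)

```text
clock: 13.05
tool_pos: [0.6207, 0.0879, 0.2048]
eef_rot: [0.295, 0.955, -0.0, -0.0]
contact_force: [-0.8, 0.0, 0.5]
opening: 0.007
```

```bash
python3 - <<'E'
from h import *
T=st();d=snapshot('side');save(d,'s5.png',(180,280,340,400),5)
w=T[:2,3]-[.569,.124];print('X',w@[.829,-.559],'lat',w@[.559,.829])
for t in('rod','wing_nut'):
  for e in finder.masks_of(d,t)[:1]:
    print(t,e['p'],np.round(np.percentile(world(d,e['pixels'])[0],[3,50,97],axis=0),3).tolist())
E
```

```text
t 13.05 q [-0.07  0.82 -0.26  1.64  0.29  0.72  0.5 ] p [0.6207 0.0879 0.2048] F [-0.8  0.   0.5] M [-0.    0.04  0.04] op 0.007
X 0.06303591299924016 lat -0.001024038907287094
rod 0.61 [[0.583, 0.079, 0.071], [0.606, 0.104, 0.112], [0.621, 0.116, 0.134]]
wing_nut 0.53 [[0.601, 0.079, 0.102], [0.61, 0.1, 0.122], [0.621, 0.114, 0.135]]
```

View pics/s5.png

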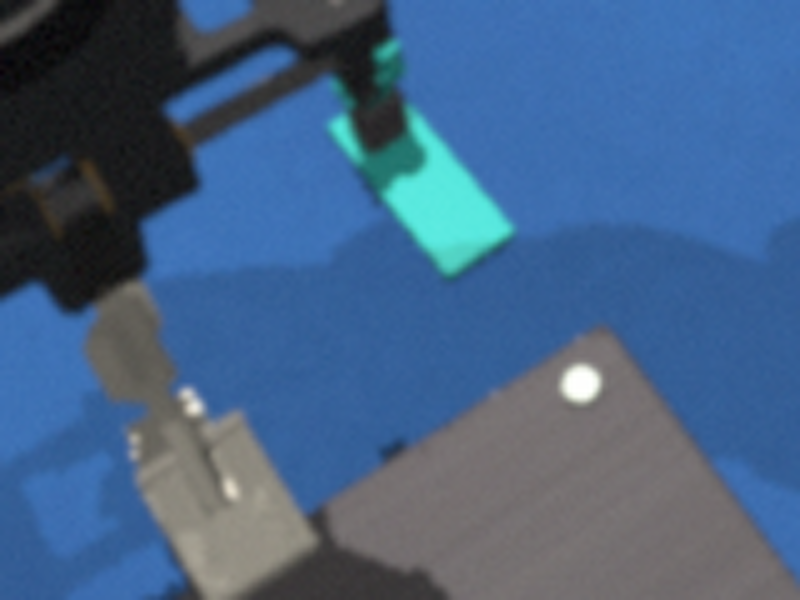

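Request:
carry_out(
  motion=[-0.82,0,0.75,0,0,0,-0.82,0,0.8,0,0,0,-0.46,0,0.6,0,0,0,-0.44,0,0.64,0,0,0,-0.42,0,0.66,0,0,0,-0.35,0,0.65,0,0,0,-0.3,0,0.6,0,0,0,0,0,0,0,0,0],
)

```text
clock: 14.2
tool_pos: [0.6503, 0.0679, 0.1578]
eef_rot: [0.295, 0.955, -0.0, -0.0]
contact_force: [-0.6, 0.6, 0.7]
opening: 0.004
```

```bash
python3 - <<'E'
from h import *
T=st()
w=T[:2,3]-[.569,.124];print('X',w@[.829,-.559],'lat',w@[.559,.829])
E
```

```text
t 14.2 q [-0.04  0.91 -0.25  1.58  0.31  0.69  0.53] p [0.6503 0.0679 0.1578] F [-0.6  0.6  0.7] M [-0.04  0.03  0.01] op 0.004
X 0.09877051870220363 lat -0.0010713440322044354
```

Request:
carry_out(
  motion=[-0.06,0,0.2,0,0,0,-0.06,0,0.2,0,0,0,-0.06,0,0.2,0,0,0,0,0,0,0,0,0],
)

```text
clock: 14.7
tool_pos: [0.652, 0.0671, 0.1523]
eef_rot: [0.295, 0.955, -0.0, 0.0]
contact_force: [-0.2, -0.5, 0.6]
opening: 0.003
```

Request:
carry_out(
  motion=[-0.06,0,0.2,0,0,0,-0.06,0,0.2,0,0,0,0,0,0,0,0,0],
)

```text
clock: 15.08
tool_pos: [0.653, 0.0666, 0.1485]
eef_rot: [0.295, 0.955, 0.0, 0.0]
contact_force: [-0.3, -1.6, 2.1]
opening: 0.003
```

Request:
carry_out(
  motion=[-0.05,0,0.2,0,0,0,-0.05,0,0.2,0,0,0,0,0,0,0,0,0],
)

```text
clock: 15.45
tool_pos: [0.6539, 0.066, 0.1447]
eef_rot: [0.295, 0.955, 0.0, 0.0]
contact_force: [-0.4, -0.9, 5.3]
opening: 0.0
```

Request:
carry_out(
  motion=[-0.02,0,0.1,0,0,0,0,0,0,0,0,0],
)

```text
clock: 15.7
tool_pos: [0.6541, 0.0659, 0.1438]
eef_rot: [0.295, 0.955, 0.0, 0.0]
contact_force: [-1.5, -1.3, 4.8]
opening: 0.003
```

Request:
carry_out(
  motion=[-0.02,0,0.1,0,0,0,0,0,0,0,0,0],
)

```text
clock: 15.95
tool_pos: [0.6543, 0.0658, 0.1427]
eef_rot: [0.295, 0.955, 0.0, 0.0]
contact_force: [0.1, -1.0, 4.7]
opening: 0.004
```

Request:
carry_out(
  motion=[-0.02,0,0.1,0,0,0,0,0,0,0,0,0],
)

```text
clock: 16.2
tool_pos: [0.6545, 0.0656, 0.1417]
eef_rot: [0.295, 0.955, 0.0, 0.0]
contact_force: [-0.2, -1.6, 5.4]
opening: 0.006
```

Request:
carry_out(
  motion=[-0.02,0,0.1,0,0,0,-0.02,0,0.1,0,0,0,0,0,0,0,0,0],
)

```text
clock: 16.58
tool_pos: [0.6549, 0.0653, 0.1397]
eef_rot: [0.295, 0.955, 0.0, 0.0]
contact_force: [0.2, -1.1, 5.5]
opening: 0.003
```

Request:
carry_out(
  motion=[-0.02,0,0.1,0,0,0,-0.02,0,0.1,0,0,0,0,0,0,0,0,0],
)

```text
clock: 16.95
tool_pos: [0.6552, 0.0651, 0.1377]
eef_rot: [0.295, 0.955, 0.0, 0.001]
contact_force: [1.3, -1.5, 4.7]
opening: 0.006
```

Request:
carry_out(
  motion=[-0.02,0,0.1,0,0,0,0,0,0,0,0,0],
)

```text
clock: 17.2
tool_pos: [0.6554, 0.065, 0.1366]
eef_rot: [0.295, 0.955, 0.0, 0.001]
contact_force: [0.0, -1.2, 4.4]
opening: 0.009
```

Request:
carry_out(
  motion=[-0.02,0,0.1,0,0,0,-0.02,0,0.1,0,0,0,0,0,0,0,0,0],
)

```text
clock: 17.58
tool_pos: [0.6555, 0.0649, 0.1342]
eef_rot: [0.295, 0.956, 0.0, 0.0]
contact_force: [0.6, -0.1, 1.9]
opening: 0.006
```

Request:
carry_out(
  motion=[-0.01,0,0.1,0,0,0,-0.01,0,0.1,0,0,0,0,0,0,0,0,0],
)

```text
clock: 17.95
tool_pos: [0.6553, 0.0652, 0.1321]
eef_rot: [0.295, 0.956, 0.0, -0.0]
contact_force: [0.7, 0.1, 2.2]
opening: 0.001
```

Request:
carry_out(
  motion=[-0.01,0,0.1,0,0,0,-0.01,0,0.1,0,0,0,0,0,0,0,0,0],
)

```text
clock: 18.32
tool_pos: [0.6553, 0.0651, 0.13]
eef_rot: [0.295, 0.956, 0.0, -0.001]
contact_force: [0.5, -0.5, 0.1]
opening: 0.008
```

Request:
carry_out(
  motion=[0,0,0.1,0,0,0,0,0,0.1,0,0,0,0,0,0,0,0,0],
)

```text
clock: 18.7
tool_pos: [0.6555, 0.0649, 0.1282]
eef_rot: [0.295, 0.956, 0.0, -0.0]
contact_force: [-0.1, -0.8, 0.9]
opening: 0.005
```

Request:
carry_out(
  motion=[0,0,0.1,0,0,0,0,0,0.1,0,0,0,0,0,0,0,0,0],
)

```text
clock: 19.08
tool_pos: [0.6557, 0.0648, 0.1264]
eef_rot: [0.295, 0.956, 0.0, -0.0]
contact_force: [0.3, 0.2, 0.2]
opening: 0.004
```

Request:
carry_out(
  motion=[0,0,0.1,0,0,0,0,0,0,0,0,0],
)

```text
clock: 19.32
tool_pos: [0.6557, 0.0648, 0.1255]
eef_rot: [0.295, 0.956, 0.0, 0.0]
contact_force: [0.3, 0.0, 3.1]
opening: 0.001
```

Request:
carry_out(
  motion=[0,0,0.1,0,0,0,0,0,0,0,0,0],
)

```text
clock: 19.58
tool_pos: [0.6558, 0.0648, 0.1248]
eef_rot: [0.295, 0.956, 0.0, 0.0]
contact_force: [-0.1, 0.0, 4.0]
opening: 0.001
```

Request:
carry_out(
  motion=[0,0,0.1,0,0,0,0,0,0,0,0,0],
)

```text
clock: 19.82
tool_pos: [0.6559, 0.0648, 0.1242]
eef_rot: [0.295, 0.956, 0.0, 0.0]
contact_force: [-0.9, -1.2, 7.7]
opening: 0.003
```

Request:
carry_out(
  motion=[0,0,0.1,0,0,0,0,0,0,0,0,0],
)

```text
clock: 20.08
tool_pos: [0.6559, 0.0648, 0.1237]
eef_rot: [0.295, 0.955, 0.0, 0.0]
contact_force: [-2.2, -0.1, 10.9]
opening: 0.003
```

Request:
carry_out(
  motion=[0,0,-1,0,0,0,0,0,-4,0,0,0,0,0,-5,0,0,0,4,0,-4,0,0,0,4,0,0,0,0,0,4,0,0,0,0,0,0,0,0,0,0,0,0,0,0,0,0,0],
)

```text
clock: 21.08
tool_pos: [0.5571, 0.1318, 0.2624]
eef_rot: [0.295, 0.955, -0.0, 0.0]
contact_force: [0.2, -0.6, -0.6]
opening: 0.008
```

```bash
python3 - <<'E'
from h import *
T=st();p=snapshot('wrist');t,u,v=wristpts(p,np.ones((480,640),bool));w=(T[:3,:3]@t.T).T+T[:3,3]
X=(w[:,:2]-[.569,.124])@[.829,-.559];Y=(w[:,:2]-[.569,.124])@[.559,.829]
k=(abs(Y)<.04)&(X>0)&(X<.14)&(w[:,2]>.03);print(u[k].min(),u[k].max(),v[k].min(),v[k].max())
for a in np.arange(.025,.13,.006):
    j=(abs(Y+.001)<.0025)&(abs(X-a)<.003)&(w[:,2]>.02)
    if j.sum(): print(round(a,3),j.sum(),np.round(np.percentile(w[j,2],[50,95]),4))
save(p,'w6.png',(230,180,430,330),4)
E
```

```text
t 21.07 q [-0.15  0.68 -0.28  1.77  0.26  0.73  0.41] p [0.5571 0.1318 0.2624] F [ 0.2 -0.6 -0.6] M [-0.01  0.    0.02] op 0.008
297 347 252 350
0.025 42 [0.0559 0.0567]
0.031 40 [0.0562 0.0573]
0.037 34 [0.0562 0.0576]
0.097 8 [0.062 0.063]
0.103 10 [0.0621 0.0627]
```

View pics/w6.png

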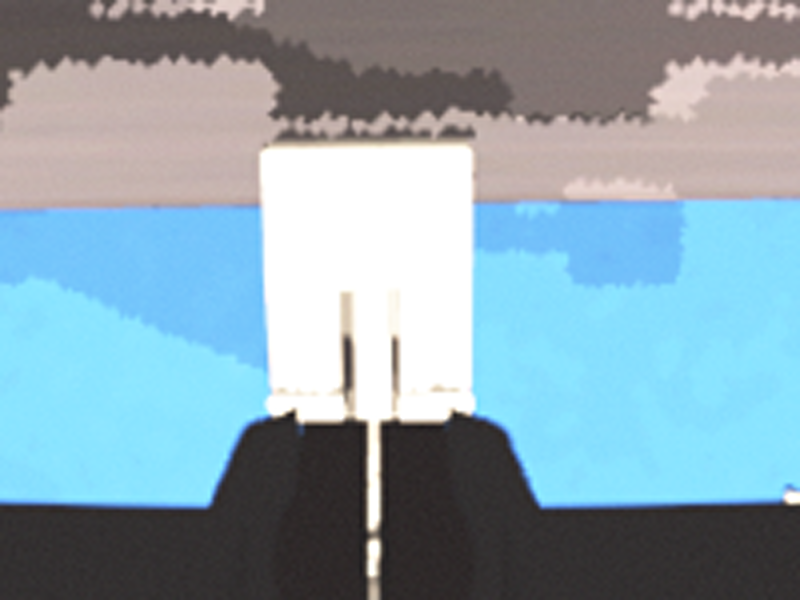

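Request:
carry_out(
  motion=[4,0,-2,0,0,0,4,0,-2,0,0,0,0,0,0,0,0,0,0,0,0,0,0,0,0,0,0,0,0,0,0,0,0,0,0,0],
  hand=8.8,
)

```text
clock: 21.88
tool_pos: [0.4911, 0.1766, 0.3018]
eef_rot: [0.296, 0.955, -0.0, -0.0]
contact_force: [0.2, -0.0, -0.1]
opening: 0.661
```

```bash
python3 - <<'E'
from h import *
st();a=snapshot('side');b=snapshot('top')
d=cv2.resize
def crop(p,c,r=25):
    u,v=c;return d(p['frame'][v-r:v+r,u-r:u+r,::-1],(390,390),interpolation=cv2.INTER_CUBIC)
def proj(p,X):
    return cv2.projectPoints(np.array([X],float),np.array(p['rvec'],float),np.array(p['tvec'],float),np.array([[p['fx'],0,p['cx']],[0,p['fy'],p['cy']],[0,0,1]],float),None)[0].ravel().round().astype(int)
X=[.569+.829*.05,.124-.559*.05,.06]
print(proj(a,X),proj(b,X))
cv2.imwrite('pics/ab.png',np.hstack([crop(a,proj(a,X)),crop(b,proj(b,X))]))
for n,p in(('side',a),('top',b)):
    w,_,_=world(p,np.ones((480,640),bool));q=w[:,:2]-[.569,.124];x=q@[.829,-.559];y=q@[.559,.829]
    k=(abs(y+.001)<.004)&(x>.02)&(x<.13)&(w[:,2]>.03)
    print(n,[(round(s,3),np.round(np.percentile(w[k&(abs(x-s)<.004),2],[50,90]),4).tolist()) for s in np.arange(.025,.13,.009) if (k&(abs(x-s)<.004)).any()])
E
```

```text
t 21.88 q [-0.25  0.56 -0.29  1.87  0.23  0.74  0.3 ] p [0.4911 0.1766 0.3018] F [ 0.2 -0.  -0.1] M [ 0.03  0.03 -0.03] op 0.661
[213 363] [212 234]
side []
top [(np.float64(0.025), [0.0549, 0.0559]), (np.float64(0.034), [0.0573, 0.0588]), (np.float64(0.043), [0.0584, 0.0626]), (np.float64(0.052), [0.0601, 0.0647]), (np.float64(0.061), [0.0594, 0.0607]), (np.float64(0.07), [0.0628, 0.0698]), (np.float64(0.079), [0.0679, 0.0774]), (np.float64(0.088), [0.0674, 0.0789]), (np.float64(0.097), [0.0627, 0.0708]), (np.float64(0.106), [0.0609, 0.0634]), (np.float64(0.115), [0.0621, 0.0639]), (np.float64(0.124), [0.062, 0.0656])]
```

View pics/ab.png

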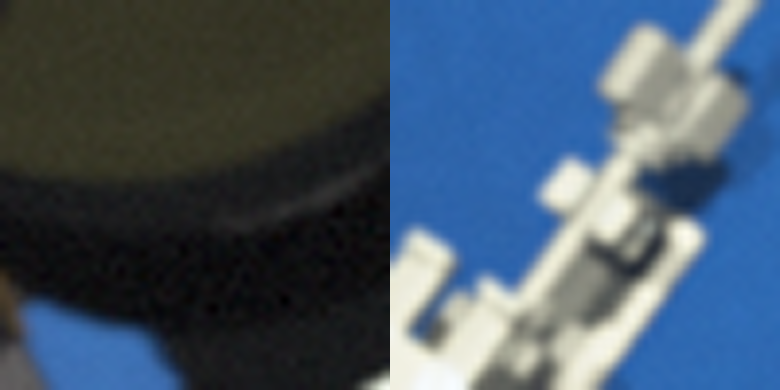

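Request:
carry_out(
  motion=[-5,0,0,0,0,0,-5,0,1,0,0,0,-4.2,0,3,0,0,0,0,0,4,0,0,0,0,0,0,0,0,0,0,0,0,0,0,0],
)

```text
clock: 22.72
tool_pos: [0.608, 0.0983, 0.2235]
eef_rot: [0.294, 0.956, 0.001, 0.0]
contact_force: [-0.4, 0.8, -0.7]
opening: 0.997
```

```bash
python3 - <<'E'
from h import *
T=st();p=snapshot('wrist');t,u,v=wristpts(p,np.ones((480,640),bool));w=(T[:3,:3]@t.T).T+T[:3,3]
q=w[:,:2]-[.569,.124];X=q@[.829,-.559];Y=q@[.559,.829]
k=(abs(X-.048)<.008)&(abs(Y)<.02)&(w[:,2]>.03)
print(u[k].min(),u[k].max(),v[k].min(),v[k].max())
# mid/low-height cross-section at the jaws
for a in(.042,.045,.048,.051,.054,.058,.11):
    j=(abs(X-a)<.0015)&(abs(Y)<.012)&(w[:,2]>.03); o=np.argsort(Y[j]); yy,zz=Y[j][o]*1000,w[j,2][o]*1000
    print(a,[(round(float(b),1),round(float(np.median(zz[abs(yy-b)<.5])),1)) for b in np.arange(-9,9.1,1) if (abs(yy-b)<.5).any()])
c=(int(np.median(u[k])),int(np.median(v[k])));save(p,'w7.png',(c[0]-40,c[1]-50,c[0]+40,c[1]+50),6)
E
```

```text
t 22.73 q [-0.09  0.78 -0.27  1.67  0.28  0.73  0.48] p [0.608  0.0983 0.2235] F [-0.4  0.8 -0.7] M [ 0.03  0.04 -0.03] op 0.997
304 338 218 249
0.042 [(-9.0, 60.7), (-8.0, 45.3), (-7.0, 58.3), (-6.0, 49.4), (-5.0, 48.7), (-4.0, 60.2), (-3.0, 57.6), (-2.0, 56.8), (-1.0, 57.2), (0.0, 57.0), (1.0, 56.9), (2.0, 56.5), (3.0, 55.5), (4.0, 59.2), (5.0, 49.1), (6.0, 59.9), (7.0, 46.5), (8.0, 51.9), (9.0, 60.1)]
0.045 [(-9.0, 60.4), (-8.0, 45.3), (-7.0, 60.6), (-6.0, 55.0), (-5.0, 49.8), (-4.0, 61.8), (-3.0, 60.5), (-2.0, 57.1), (-1.0, 57.2), (0.0, 57.1), (1.0, 57.7), (2.0, 58.5), (3.0, 60.5), (4.0, 61.1), (5.0, 48.8), (6.0, 60.6), (7.0, 45.1), (8.0, 45.2), (9.0, 60.8)]
0.048 [(-9.0, 61.7), (-8.0, 61.1), (-7.0, 60.7), (-6.0, 61.6), (-5.0, 61.6), (-4.0, 61.9), (-3.0, 58.9), (-2.0, 57.1), (-1.0, 57.7), (0.0, 57.5), (1.0, 57.7), (2.0, 58.3), (3.0, 61.1), (4.0, 61.3), (5.0, 62.2), (6.0, 61.1), (7.0, 60.9), (8.0, 60.8), (9.0, 61.1)]
0.051 [(-9.0, 61.4), (-8.0, 61.5), (-7.0, 61.2), (-6.0, 61.5), (-5.0, 61.8), (-4.0, 60.9), (-3.0, 57.7), (-2.0, 56.4), (-1.0, 57.3), (0.0, 57.4), (1.0, 57.8), (2.0, 58.2), (3.0, 61.1), (4.0, 61.3), (5.0, 61.9), (6.0, 60.7), (7.0, 61.3), (8.0, 61.7), (9.0, 61.0)]
0.054 [(-9.0, 60.3), (-8.0, 61.5), (-7.0, 61.2), (-6.0, 60.6), (-5.0, 61.7), (-4.0, 60.5), (-3.0, 57.9), (-2.0, 58.1), (-1.0, 58.3), (0.0, 58.1), (1.0, 57.8), (2.0, 58.8), (3.0, 60.2), (4.0, 60.8), (5.0, 61.3), (6.0, 61.3), (7.0, 61.2), (8.0, 61.1), (9.0, 60.9)]
0.058 [(-4.0, 55.3), (-3.0, 57.3), (-2.0, 58.2), (-1.0, 58.7), (0.0, 58.3), (1.0, 58.3), (2.0, 58.5), (3.0, 57.1), (4.0, 55.5)]
0.11 [(-4.0, 58.7), (-3.0, 60.7), (-2.0, 61.9), (-1.0, 62.7), (0.0, 63.8), (1.0, 62.8), (2.0, 62.8), (3.0, 62.1), (4.0, 60.8)]
```

View pics/w7.png

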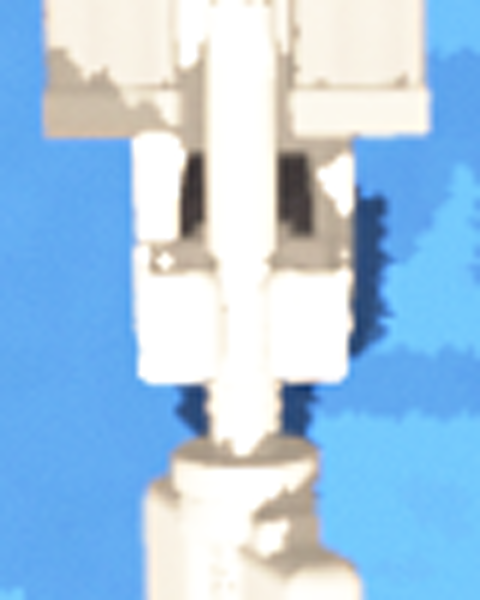

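The close view shows the rod lying between the jaws, which overhang it: the gap is about 5 mm against the 8 mm rod. The force record also fits a snap: about 5 N at the jaws, then a free drop, then a hard stop at 11 N. I'm handing it in.

```bash
python3 - <<'E'
from h import *
st(); print(workorder.finish_job())
E
```

```text
t 22.77 q [-0.09  0.78 -0.27  1.67  0.28  0.73  0.48] p [0.6083 0.0984 0.2241] F [-0.7  0.6  0.5] M [-0.05  0.01  0.01] op 1.0
the job is handed in; nothing more can be done
None
```

I undid the lid clamp and pressed the bolt into the large white clip in front of the box, then handed the job in at 22.8 s. `finish_job` gave no verdict.

**Wing nut:** I gripped it by the wings and turned it about 2.5 rad with the bolt still upright. The wing tops rose from 140 mm to about 144 mm, as expected for that turn.

**Swing:** I pushed the bolt out with closed fingers. The wrist force readings stayed under about 2 N.

**Clip:** The tool met about 5 N at the jaws, slightly below the 6–10 N stated. The force then fell to about 0–2 N over roughly 9 mm of travel and rose to 11 N against a hard stop. I then withdrew.

**Last checks:**
- The rod lies at about 1.50 rad; at least 1.456 is needed.
- By contact its axis at the clip is about 52.4 mm high, and by depth camera about 53.4 mm. The two differ by 1 mm but both are within the home range.
- The gap between the jaws above the rod looks like 5 to 5.7 mm, against 4.4 mm when closed. The edges are blurred, so I could not confirm closure to 0.5 mm by vision and relied on the force record.
- At hand-in the open gripper hovered clear, with force readings of about 1 N, which is noise.
- I did not re-measure the terminal, tape roll or mug, but the arm never came near them.

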